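Stamp the released voucher

ROBOT

A 6-joint arm with a two-finger parallel gripper is mounted at the origin on a cart in front of the work surface, level with it; the furniture and walls round the work are solid. World frame = base frame: x ahead of the robot, y to its left, z up, the work surface at z = 0. Lengths are in m, angles in rad, forces in N, time in s.
With the tool pointing down it reaches from about 0.3 to 1 m from the base axis. Payload 5.1 kg.
Tool frame: the origin (TCP) lies on the centre line of the jaws, within the pads' length; the fingertips stand 11 mm ahead of it and the grasp point (between the pads) lies 8 mm behind it; z points along the fingers, y is the line along which they close (so a half turn about z gives the same grasp; the last joint's range is limited). The gripper opens to 95 mm and grips with 3 to 60 N. Pads are 20 mm wide; open, the fingers measure 119 mm over their backs; the gripper's body (75 mm by 180 mm) begins 59 mm behind the grasp point.
Start: joints at [-1.26, 0.124, 1.65, -0, 1.367, -0.083], TCP at [0.249, -0.6, 0.226] pointing down, gripper open.
Joint ranges: [-2.61, 2.61], [-1.02, 2.33], [0.03, 2.71], [-1.35, 4.49], [0.32, 2.68], [-2.91, 2.91]. Speed limits (rad/s): [2.57, 2.57, 3.14, 3.14, 3.14, 3.14].

INTERFACE

Orientations are given as a unit quaternion [x, y, z, w].
In Python, from station import sensors, read_camera, hand_in, nets gives the robot as it stands.
- The arm moves only by the shell command python3 -m handwheel 'ROWS' [FORCE]. ROWS is JSON, a list of rows, each an object with "gripper": the finger opening in mm, from 0 to 95.1; "delta_pos": the shift along the world's x, y, z in mm, a list of three; "twist": the turn, a rotation vector about the world's x, y, z in rad, a list of three. A call has 1 to 5 rows; each row shifts and turns the commanded pose from where the row before left it; what a row does not reach is not made up. A row lasts 1/8 s, in which the tool goes at most 62.5 mm and 10.7 degrees, less where a joint would pass 70% of its speed; a pose out of reach is approached as far as the arm can. A call with a gripper value outside its range is refused whole. The fingers move at their own pace and stop on an object; FORCE is the grip in N (left out, the last holds). Time passes only in rows, so rows that do not move let the fingers close. It gives the time, the measured TCP pose, the force, the opening and the grip force at its end, in the units of the state.
- sensors.observe(): the state, without advancing time (a new reading comes with each control period).
- read_camera(name): name is "scene" or "top"; returns a dict with "color" (384x512x3 uint8, blue, green, red), "mtx" (3x3 intrinsics, pixels), "camera_from_world" (4x4, takes a point from world to camera coordinates). Camera axes: x right, y down, z forward; pixel columns grow to the right and rows downward; lengths in m; the calibration is good to about 2 mm. A picture is of the moment at which its call begins. There is no depth.
- hand_in(): hands the job in; it is judged then, once.
Trained networks look in the newest picture that a camera, given by its name, has taken for a name from the list of things; names that differ only in an ending like _2 or _b are one class to them, and where a whole thing is asked for, a point or a joint stands for the part that bears it (a point fixed in the world has none). Each returns a list of dicts, best first, with "conf" (0 to 1); they miss things now and then, are a little off and sometimes report something else, mostly with a low value. They report only what shows in the picture. A call takes as long as a camera call. They do not tell look-alikes from the thing itself.
- nets.find_in(camera, label): "centre" ([x, y, z] in m, in world coordinates, good to about 4 mm: the middle of the surface that is visible of it).
- nets.trace(camera, label): "mask" (384x512 bool, what is visible of it).
- nets.landmark_of(camera, label): "centre" ([x, y, z] in m, in world coordinates, good to about 4 mm: a listed point, or the origin of a listed thing).
The state is a dict: "time_s": time; "qpos": joint angles; "dq": joint speeds; "joint_efforts": joint torques, N m; "tcp_pos": TCP position; "eef_rot": TCP orientation; "ft_force": force on the tool from outside, world axes, zero at the start; "ft_torque": the same for the moment, N m; "opening": finger opening in m; "finger_force": force on a finger pad.
Only numpy, scipy, OpenCV 4.12 (cv2) and the standard library are available. Lean on these libraries where they do the work, as an engineer would, in place of code of your own. Each camera call takes 0.05 s, during which the arm holds its last target. There are 200 camera calls.

TASK

Stamp the voucher that has been released: it is the one whose board carries the green magnet; leave the voucher with the red magnet unpressed. Pick up the red-topped hand stamp, set it upright within the printed frame with its long side along the frame's long side, and press gently with the stamp until the sprung plate has sunk about half of its 10 mm travel, never down to its stop. Finish while still gripping the stamp and holding it pressed there, with the gripper itself clear of the board; do not push the mug, ink bottle or note cube away.

Things in the scene. Friction and masses are not known exactly. Their poses are not given: they have to be found in the camera images.
- stamp: hand stamp standing upright on the desk, loose, 50 to 100 g: black and grey body 30 x 50 mm (x by y), 44 mm high, then a neck 20 x 30 mm and a red handle 28 x 44 mm from 61 to 75 mm height. All one rigid piece. Origin at the centre of its underside (the printing face), z up, y along its long side
- board_a: stamping board on the robot's left, fixed to the desk, 140 x 140 mm, origin at the centre of its underside. A grey base (14 mm high) has a dark steel ledge along its far (+x) edge, x = 30 to 70 mm, 34 mm high, on which one magnet sits; the rest is covered by a sprung aluminium plate (94 x 136 mm, x = -68 to 26 mm, top 36 mm above the desk when up) that carries a white paper voucher
- board_b: stamping board on the robot's right, fixed to the desk, 140 x 140 mm, origin at the centre of its underside. A grey base (14 mm high) has a dark steel ledge along its far (+x) edge, x = 30 to 70 mm, 34 mm high, on which one magnet sits; the rest is covered by a sprung aluminium plate (94 x 136 mm, x = -68 to 26 mm, top 36 mm above the desk when up) that carries a white paper voucher
- spot_a (a point): centre of the dark blue printed rectangular frame on the voucher of board_a, on the paper's top face (36 mm above the desk with the plate up; 21 mm to -x and 22 mm to +y of the board's centre, in the board's axes). The frame is 44 mm along its x axis and 64 mm along its y axis; z up; it moves down with the plate
- spot_b (a point): centre of the dark blue printed rectangular frame on the voucher of board_b, on the paper's top face (36 mm above the desk with the plate up; 21 mm to -x and 22 mm to +y of the board's centre, in the board's axes). The frame is 44 mm along its x axis and 64 mm along its y axis; z up; it moves down with the plate
- plate_a (a joint): how far the sprung plate of board_a is pressed down, m: 0 = up, 0.010 = bottomed. The spring takes about 1.5 N to start and 1 N more for each mm: about 6.5 N at half travel, 11.5 N at the bottom
- plate_b (a joint): how far the sprung plate of board_b is pressed down, m: 0 = up, 0.010 = bottomed. The spring takes about 1.5 N to start and 1 N more for each mm: about 6.5 N at half travel, 11.5 N at the bottom
- green_magnet: round green magnet, 26 mm diameter, 9 mm high, held fast on the steel ledge of one of the boards; origin at the centre of its underside. Marks the voucher to stamp
- red_magnet: round red magnet of the same size, held fast on the ledge of the other board; marks the voucher to leave alone
- mug: orange mug 81 x 113 x 101 mm (handle included), bystander towards the back; origin at the centre of its underside
- ink_bottle: blue ink bottle with white cap, 45 mm diameter, 84 mm high, bystander; origin at the centre of its underside
- note_cube: block of yellow sticky notes 79 x 79 x 46 mm, bystander; origin at the centre of its underside
Things that resemble listed ones, but are neither listed nor needed, are in the scene too. What is shaped like the stamp but purple is not meant.

How it is judged:
On the way:
1. the stamp is gripped and lifted clear of the desk (height (world z) of stamp above 0.045 m and contact force between the fingers and stamp above 1 N and contact force between stamp and board_a below 0.1 N and contact force between stamp and board_b below 0.1 N), for 0.2 s.
At the end, for the whole second after the job is handed in: The stamp, gripped between the fingers, stands on the green-magnet voucher within 8 mm of the frame's centre along both axes, 0.17 rad of its long side and 0.09 rad of upright, at rest, pressing the plate 2 to 8 mm down (1.5 to 15 N); the robot does not touch that board; the other plate is up (((horizontal distance between green_magnet and board_a below 0.09 m and x of stamp in the frame of spot_a between -0.008 and 0.008 m and y of stamp in the frame of spot_a between -0.008 and 0.008 m and angle between the y axis of stamp and the y axis of spot_a, either way round below 0.17 rad and angle between stamp's own z axis and vertical below 0.09 rad and value of joint plate_a between 0.002 and 0.008 m and contact force between stamp and board_a between 1.5 and 15 N and contact force between the arm and board_a below 0.5 N and contact force between the fingers and stamp above 1 N and z of the grasp point in the frame of stamp below 0.085 m and linear speed of stamp below 0.02 m/s and value of joint plate_b below 0.0015 m) or (horizontal distance between green_magnet and board_b below 0.09 m and x of stamp in the frame of spot_b between -0.008 and 0.008 m and y of stamp in the frame of spot_b between -0.008 and 0.008 m and angle between the y axis of stamp and the y axis of spot_b, either way round below 0.17 rad and angle between stamp's own z axis and vertical below 0.09 rad and value of joint plate_b between 0.002 and 0.008 m and contact force between stamp and board_b between 1.5 and 15 N and contact force between the arm and board_b below 0.5 N and contact force between the fingers and stamp above 1 N and z of the grasp point in the frame of stamp below 0.085 m and linear speed of stamp below 0.02 m/s and value of joint plate_a below 0.0015 m))); the arm keeps its last pose, push and grip.
It fails at once if a plate is pressed down to its stop (value of joint any of plate_a, plate_b above 0.0095 m).
It fails at once if the voucher with the red magnet is pressed ((horizontal distance between red_magnet and board_a below 0.09 m and value of joint plate_a above 0.0015 m) or (horizontal distance between red_magnet and board_b below 0.09 m and value of joint plate_b above 0.0015 m)).
It fails at once if the mug, ink bottle or note cube is pushed more than 30 mm away (distance of any of mug, ink_bottle, note_cube from where it was at the start of the episode above 0.03 m).
It also fails if it takes over 38 s, if anything falls off the work surface, if the arm or the gripper's body presses on something with over 40 N, if the wrist force passes 120 N, or if a joint passes its speed limit or range.

## Working session

There is one attempt and no reset: what is moved stays moved. The work goes in short steps, Python scripts to look and compute and a shell command to move; the robot and the scene stay as the last step left them, time stands still between calls to the robot, and variables do not carry over. Pictures are saved under pics/ and viewed, at most 10 in all, crops included, and the job is handed in when it is done.

```bash
mkdir -p pics; python3 - <<'E'
from station import sensors, read_camera, nets
import cv2
for c in ("scene","top"):
    r=read_camera(c); cv2.imwrite(f"pics/{c}0.png",r["color"])
    for l in ("stamp","board_a","spot_a","green_magnet","red_magnet","mug","ink_bottle","note_cube"):
        print(c,l,[(d["centre"].__class__ and [round(float(x),3) for x in d["centre"]],round(d["conf"],2)) for d in nets.landmark_of(c,l)])
s=sensors.observe(); print(s["time_s"],s["tcp_pos"],s["eef_rot"],s["opening"],s["ft_force"])
E
```

```text
scene stamp []
scene board_a [([0.505, 0.27, -0.001], 0.87), ([0.533, -0.208, 0.003], 0.65)]
scene spot_a [([0.48, 0.28, 0.037], 0.87), ([0.504, -0.199, 0.035], 0.76), ([0.504, 0.271, -0.001], 0.4)]
scene green_magnet [([0.546, 0.312, 0.031], 0.57), ([0.506, -0.204, 0.033], 0.45)]
scene red_magnet [([0.565, -0.171, 0.032], 0.45)]
scene mug [([0.737, 0.045, 0.0], 0.92)]
scene ink_bottle [([0.746, -0.111, 0.003], 0.82), ([0.506, 0.268, 0.003], 0.63)]
scene note_cube [([0.751, -0.271, -0.002], 0.91), ([0.504, 0.271, 0.001], 0.6)]
top stamp [([0.433, 0.113, -0.005], 0.49), ([0.472, 0.025, 0.001], 0.47)]
top board_a [([0.509, 0.266, -0.003], 0.9), ([0.532, -0.217, 0.003], 0.58)]
top spot_a [([0.473, 0.283, 0.036], 0.9), ([0.509, -0.203, 0.037], 0.87)]
top green_magnet [([0.748, -0.274, -0.001], 0.48), ([0.548, 0.313, 0.033], 0.45)]
top red_magnet [([0.568, -0.172, 0.03], 0.43)]
top mug [([0.736, 0.048, -0.001], 0.91)]
top ink_bottle [([0.735, 0.052, 0.001], 0.65), ([0.738, -0.108, -0.002], 0.5)]
top note_cube [([0.748, -0.274, 0.001], 0.75)]
0.9 [ 0.24936055 -0.60025674  0.22570261] [9.80680755e-01 1.95615069e-01 6.43867508e-06 2.73945344e-05] 0.09493633486491433 [-0.12932726  0.28862783 -0.88803215]
```

View pics/top0.png

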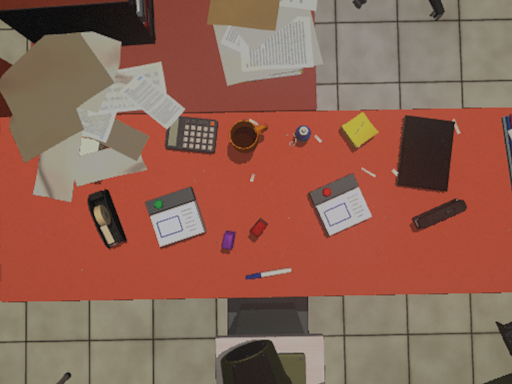

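View pics/scene0.png

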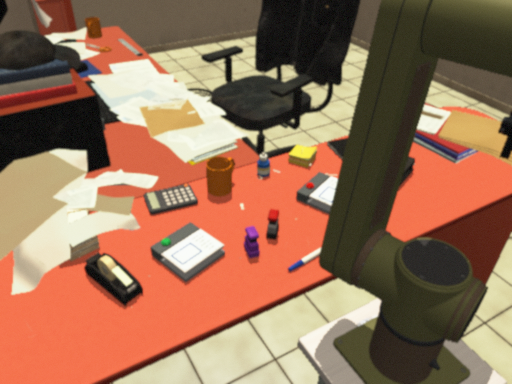

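Candidates for the stamp in the top view are purple at (228,240) and red/black at (258,228). The red-topped one at (258,228) fits. The green magnet is on the left board at (158,204), the red one on the right board at (326,192). I'll confirm this in one crop and measure the yaws.

```bash
cat > h.py <<'E'
import numpy as np
def ray(r,uv,z):
    T=np.array(r["camera_from_world"]);K=np.array(r["mtx"]);R=T[:3,:3];t=T[:3,3]
    c=-R.T@t; d=R.T@np.linalg.solve(K,[uv[0],uv[1],1.]); return c+d*(z-c[2])/d[2]
def proj(r,p):
    T=np.array(r["camera_from_world"]);q=np.array(r["mtx"])@(T[:3,:3]@np.array(p)+T[:3,3]);return q[:2]/q[2]
E
python3 - <<'E'
from station import read_camera, nets
import cv2,numpy as np
from h import *
r=read_camera("top"); im=r["color"]; s=read_camera("scene")
T=np.array(r["camera_from_world"]);print("cam",-T[:3,:3].T@T[:3,3])
a=cv2.resize(im[180:260,140:280],None,fx=5.6,fy=5.6,interpolation=cv2.INTER_CUBIC)[:,:784]
b=cv2.resize(s["color"][200:260,230:300],None,fx=2.4,fy=2.4,interpolation=cv2.INTER_CUBIC)
a[:b.shape[0],-b.shape[1]:]=b
cv2.imwrite("pics/crop1.png",a)
for l in ("stamp","board_a","spot_a"):
  for d in nets.trace("top",l):
    m=d["mask"].astype(np.uint8); c,_=cv2.findContours(m,0,2); c=max(c,key=cv2.contourArea)
    z=.06 if l=="stamp" else .036
    P=np.array([ray(r,p[0],z)[:2]*1000 for p in c],np.float32)
    print(l,d["conf"],m.sum(),c[:,0].mean(0),cv2.minAreaRect(P))
# frame: blue-ish pixels
hsv=cv2.cvtColor(im,cv2.COLOR_BGR2HSV)
m=cv2.inRange(hsv,(100,60,0),(135,255,255)); 
mm=np.zeros_like(m); mm[208:248,150:206]=m[208:248,150:206]
P=np.array([ray(r,(u,v),.036)[:2]*1000 for v,u in np.argwhere(mm)],np.float32); print("frame",len(P),cv2.minAreaRect(P))
mm=np.zeros_like(m); mm[225:260,215:240]=m[225:260,215:240]
# red handle by brightness contrast
print(im[220:238,248:270,2]); print(im[220:238,248:270,1])
E
```

```text
cam [0.52898793 0.01191688 1.27521408]
stamp 0.64 190 [226.95 238.1 ] ((442.65118408203125, 112.32926940917969), (31.13018226623535, 51.22307586669922), 80.88115692138672)
stamp 0.48 208 [259.40909091 225.77272727] ((475.72869873046875, 25.14435577392578), (33.93247604370117, 51.456504821777344), 50.12647247314453)
board_a 0.71 2398 [175.81034483 215.48275862] ((510.406982421875, 264.32012939453125), (141.63864135742188, 147.2966766357422), 17.865568161010742)
board_a 0.7 2287 [339.78461538 204.35384615] ((536.5496215820312, -209.8579864501953), (141.97607421875, 143.07191467285156), 22.887603759765625)
spot_a 0.95 1543 [176.58333333 222.41666667] ((489.3475646972656, 260.3942565917969), (94.431396484375, 136.39422607421875), 17.838525772094727)
spot_a 0.88 1512 [342.60909091 211.17272727] ((517.169189453125, -221.0594482421875), (94.58587646484375, 136.46847534179688), 23.184682846069336)
frame 8 ((483.0255126953125, 281.3092956542969), (41.918418884277344, 63.832332611083984), 17.30668830871582)
[[175 175 175 172 175 174 176 174 180 160 100  84 106  98  76 121 154 174
  177 176 175
[... 2130 characters left out ...]
81 78 77]
 [77 79 70 50 39 35 39 42 40 37 38 40 34 37 37 34 36 61 74 80 79 76]
 [79 75 53 35 33 36 40 41 47 40 36 37 37 38 34 40 58 74 79 78 75 77]
 [78 61 41 32 36 37 38 40 45 43 37 38 36 34 33 58 75 79 77 78 76 75]
 [77 60 41 34 37 36 37 43 43 45 40 39 35 31 40 70 79 76 77 78 78 78]
 [79 62 49 39 32 36 38 41 36 39 41 39 32 35 46 71 79 79 76 78 78 76]
 [78 61 51 48 37 32 37 38 40 37 37 35 38 43 60 74 77 73 76 76 78 78]
 [78 66 53 51 50 41 38 35 39 38 34 33 44 61 74 79 77 79 78 76 78 76]
 [71 56 53 53 50 52 43 33 35 34 32 42 61 76 79 76 75 75 77 77 76 78]
 [56 49 48 52 52 52 52 44 39 33 40 61 73 79 75 79 77 77 79 79 75 78]
 [53 48 52 52 52 52 53 53 49 45 59 77 78 77 77 77 76 76 77 75 77 76]]
```

View pics/crop1.png

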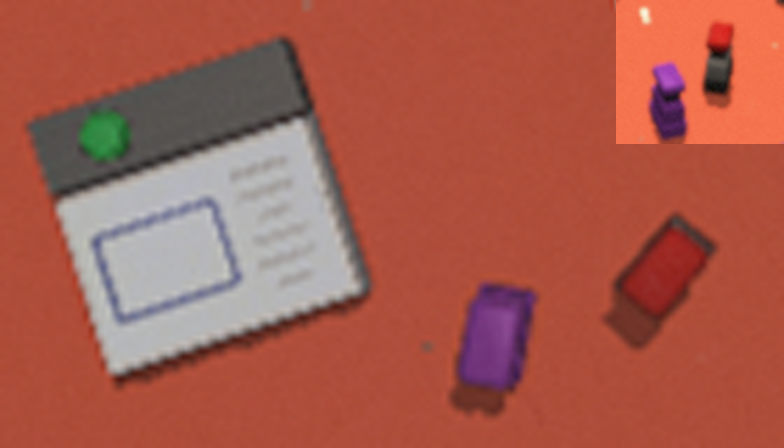

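Confirmed: red-topped stamp at crop (663,268); green magnet is on the left board, board_a. The frame centre is about (0.483, 0.281), with board yaw about +17.8°. I'll refine the stamp from its red handle and start moving toward it.

```bash
python3 - <<'E'
from station import read_camera
import cv2,numpy as np
from h import *
r=read_camera("top"); im=r["color"].astype(int)
x0,y0=245,216; k=8
c=cv2.resize(r["color"][y0:y0+24,x0:x0+28],None,fx=k,fy=k,interpolation=cv2.INTER_LINEAR).astype(int)
m=((c[...,2]>118)&(c[...,1]<47)).astype(np.uint8)
n,l,st,ce=cv2.connectedComponentsWithStats(m); i=1+st[1:,4].argmax()
P=np.array([ray(r,((u+.5)/k-.5+x0,(v+.5)/k-.5+y0),.075)[:2]*1000 for v,u in np.argwhere(l==i)],np.float32)
w,V=np.linalg.eigh(np.cov(P.T)); print(P.mean(0),cv2.minAreaRect(P),np.sqrt(12*w),np.degrees(np.arctan2(V[1,1],V[0,1])))
E
python3 -m handwheel '[{"gripper":70,"delta_pos":[20,57,0],"twist":[0,0,0.185]},{"gripper":70,"delta_pos":[20,57,0],"twist":[0,0,0.185]},{"gripper":70,"delta_pos":[20,57,0],"twist":[0,0,0.185]},{"gripper":70,"delta_pos":[20,57,0],"twist":[0,0,0.185]},{"gripper":70,"delta_pos":[20,57,0],"twist":[0,0,0.185]}]' 35
```

```text
[473.13422   24.013239] ((472.55657958984375, 23.940277099609375), (25.409605026245117, 40.15397644042969), 47.516517639160156) [23.63091839 38.77178326] 136.65472392244234
time_s: 1.82
tcp_pos: [0.3497, -0.3135, 0.2259]
eef_rot: [0.789, 0.615, 0.0, 0.0]
ft_force: [0.5, 0.2, -0.1]
opening: 0.07
finger_force: 0.0
```

```bash
python3 -m handwheel '[{"gripper":70,"delta_pos":[20,57,0],"twist":[0,0,0.18]},{"gripper":70,"delta_pos":[20,57,0],"twist":[0,0,0.18]},{"gripper":70,"delta_pos":[20,57,0],"twist":[0,0,0.18]},{"gripper":70,"delta_pos":[20,57,0],"twist":[0,0,0.18]},{"gripper":70,"delta_pos":[20,57,-20],"twist":[0,0,0.18]}]'
python3 -m handwheel '[{"gripper":70,"delta_pos":[23,52,-30],"twist":[0,0,0.175]},{"gripper":70,"delta_pos":[0,0,-40],"twist":[0,0,0]},{"gripper":70,"delta_pos":[0,0,0],"twist":[0,0,0]}]'
```

```text
time_s: 2.45
tcp_pos: [0.4507, -0.0295, 0.2081]
eef_rot: [0.442, 0.897, 0.001, 0.003]
ft_force: [0.2, 0.2, -1.5]
opening: 0.07
finger_force: 0.0
time_s: 2.82
tcp_pos: [0.4688, 0.0201, 0.1335]
eef_rot: [0.365, 0.931, -0.001, -0.004]
ft_force: [0.2, -0.9, 0.2]
opening: 0.0699
finger_force: 0.0
```

```bash
python3 -m handwheel '[{"gripper":70,"delta_pos":[4,4,-20],"twist":[0,0,0]},{"gripper":70,"delta_pos":[0,0,-27],"twist":[0,0,0]},{"gripper":70,"delta_pos":[0,0,-26],"twist":[0,0,0]},{"gripper":70,"delta_pos":[0,0,0],"twist":[0,0,0]}]'
python3 - <<'E'
from station import read_camera
import cv2,numpy as np
a=read_camera("scene")["color"][180:280,210:320];b=read_camera("top")["color"][190:265,215:300]
f=lambda i:cv2.resize(i,(396,360),interpolation=cv2.INTER_CUBIC)
cv2.imwrite("pics/g1.png",np.hstack([f(a),f(b)]))
E
```

```text
time_s: 3.32
tcp_pos: [0.4747, 0.0226, 0.0637]
eef_rot: [0.366, 0.931, -0.0, -0.001]
ft_force: [-0.9, 0.2, -0.5]
opening: 0.0701
finger_force: 0.0
```

View pics/g1.png

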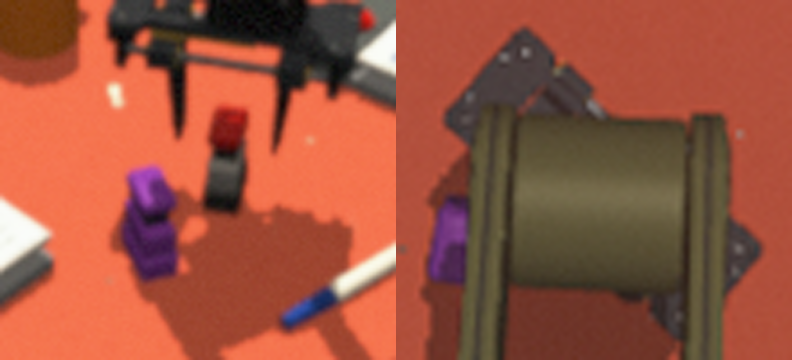

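The fingers straddle the red handle (left half, fingertips at about (180,135) and (277,150)). Next I lower slightly and close.

```bash
python3 -m handwheel '[{"gripper":70,"delta_pos":[0,0,-3],"twist":[0,0,0]},{"gripper":15,"delta_pos":[0,0,0],"twist":[0,0,0]},{"gripper":15,"delta_pos":[0,0,0],"twist":[0,0,0]},{"gripper":15,"delta_pos":[0,0,0],"twist":[0,0,0]},{"gripper":15,"delta_pos":[0,0,0],"twist":[0,0,0]}]' 35
python3 -m handwheel '[{"gripper":15,"delta_pos":[0,0,0],"twist":[0,0,0]},{"gripper":15,"delta_pos":[0,0,0],"twist":[0,0,0]},{"gripper":15,"delta_pos":[0,0,0],"twist":[0,0,0]}]'
```

```text
time_s: 4.05
tcp_pos: [0.4754, 0.0233, 0.0609]
eef_rot: [0.365, 0.931, -0.0, -0.0]
ft_force: [0.4, 0.4, 0.5]
opening: 0.0353
finger_force: 0.0
time_s: 4.42
tcp_pos: [0.4753, 0.0233, 0.0608]
eef_rot: [0.365, 0.931, 0.0, -0.0]
ft_force: [0.7, -0.4, 0.6]
opening: 0.0267
finger_force: 34.7
```

```bash
python3 -m handwheel '[{"gripper":15,"delta_pos":[0,0,15],"twist":[0,0,0]},{"gripper":15,"delta_pos":[0,0,25],"twist":[0,0,0]},{"gripper":15,"delta_pos":[0,0,40],"twist":[0,0,0]},{"gripper":15,"delta_pos":[0,30,30],"twist":[0,0,-0.1]},{"gripper":15,"delta_pos":[0,40,0],"twist":[0,0,-0.1]}]'
python3 -m handwheel '[{"gripper":15,"delta_pos":[0,40,0],"twist":[0,0,-0.1]},{"gripper":15,"delta_pos":[0,40,0],"twist":[0,0,-0.1]},{"gripper":15,"delta_pos":[5,40,0],"twist":[0,0,-0.11]},{"gripper":15,"delta_pos":[0,25,0],"twist":[0,0,0]},{"gripper":15,"delta_pos":[0,0,0],"twist":[0,0,0]}]'
python3 - <<'E'
from station import read_camera
import cv2
a=read_camera("scene")["color"][90:290,120:320]
cv2.imwrite("pics/g2.png",cv2.resize(a,(600,600),interpolation=cv2.INTER_CUBIC))
E
```

```text
time_s: 5.05
tcp_pos: [0.4778, 0.0937, 0.1758]
eef_rot: [0.459, 0.889, 0.002, 0.004]
ft_force: [0.3, 0.6, -1.2]
opening: 0.0261
finger_force: 34.7
time_s: 5.68
tcp_pos: [0.4804, 0.2396, 0.1718]
eef_rot: [0.587, 0.809, 0.0, 0.0]
ft_force: [-0.1, -0.3, -0.3]
opening: 0.0262
finger_force: 34.7
```

View pics/g2.png

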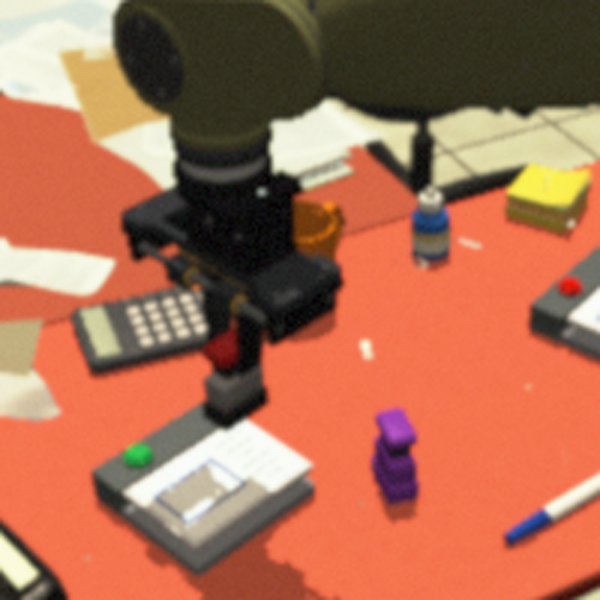

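Stamp is held upright above board_a (green magnet at (137,455)); its body is at about (235,395), near the frame at (200,490).

```bash
python3 -m handwheel '[{"gripper":15,"delta_pos":[3,30,-15],"twist":[0,0,-0.005]},{"gripper":15,"delta_pos":[0,10,-20],"twist":[0,0,0]},{"gripper":15,"delta_pos":[0,0,-20],"twist":[0,0,0]},{"gripper":15,"delta_pos":[0,0,-5],"twist":[0,0,0]},{"gripper":15,"delta_pos":[0,0,0],"twist":[0,0,0]}]'
python3 - <<'E'
from station import read_camera,sensors
import cv2,numpy as np
from h import *
r=read_camera("scene");im=r["color"]; s=sensors.observe(); print(s["tcp_pos"],s["eef_rot"],s["ft_force"])
k=6;x0,y0=155,195
a=cv2.resize(im[y0:y0+90,x0:x0+100],None,fx=k,fy=k,interpolation=cv2.INTER_CUBIC)
t=np.radians(17.8);ex=np.array([np.cos(t),np.sin(t),0]);ey=np.array([-np.sin(t),np.cos(t),0])
def draw(c,hx,hy,col):
    q=[(proj(r,c+sx*hx*ex+sy*hy*ey)-[x0,y0]+.5)*k for sx,sy in((-1,-1),(1,-1),(1,1),(-1,1))]
    cv2.polylines(a,[np.int32(q)],True,col,1)
draw(np.array([.483,.2813,.036]),.022,.032,(0,0,255))
# expected stamp body, from the TCP
c=np.array(s["tcp_pos"])+ey*.0021; c[2]-=.0608
draw(c,.015,.025,(0,255,0)); draw(c+[0,0,.044],.015,.025,(0,255,0))
cv2.imwrite("pics/g3.png",a)
E
```

```text
time_s: 6.35
tcp_pos: [0.483, 0.2774, 0.1101]
eef_rot: [0.591, 0.807, -0.001, -0.0]
ft_force: [0.2, -0.1, 0.1]
opening: 0.0264
finger_force: 34.7
[0.48358611 0.27778365 0.11097726] [5.90530581e-01 8.07015258e-01 5.93123007e-06 7.85589707e-05] [ 0.32930319 -0.17489333 -1.02329091]
```

View pics/g3.png

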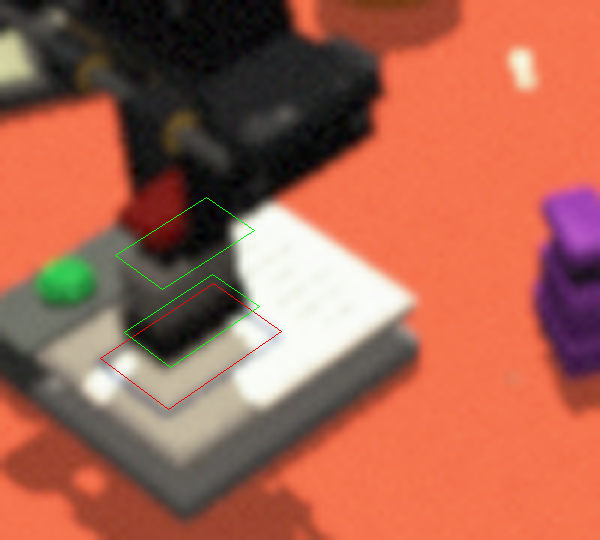

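The drawn frame (red) matches the printed one to within about 1 px. The stamp body shows about 10 zoomed px above the prediction (bottom corner near (168,350)). I'll check this more sharply.

```bash
python3 - <<'E'
from station import read_camera,sensors,nets
import cv2,numpy as np
from h import *
ims=[]
for i in range(6):
    r=read_camera("scene");ims.append(r["color"].astype(float))
    if i<3: print([(np.round(d["centre"],4),d["conf"]) for d in nets.landmark_of("scene","stamp")],[(np.round(d["centre"],4),d["conf"]) for d in nets.landmark_of("scene","spot_a")][:1])
im=np.mean(ims,0); s=sensors.observe(); print(s["tcp_pos"],s["ft_force"])
T=np.array(r["camera_from_world"]);print("cam",-T[:3,:3].T@T[:3,3])
k=12;x0,y0=165,215
a=np.clip(((im/255)**.5*255*1.1),0,255).astype(np.uint8)
a=cv2.resize(a[y0:y0+50,x0:x0+50],None,fx=k,fy=k,interpolation=cv2.INTER_CUBIC)
t=np.radians(17.8);ex=np.array([np.cos(t),np.sin(t),0]);ey=np.array([-np.sin(t),np.cos(t),0])
c=np.array(s["tcp_pos"])+ey*.0021; c[2]-=.0608
for z in(0,.044):
    q=[(proj(r,c+[0,0,z]+sx*.015*ex+sy*.025*ey)-[x0,y0]+.5)*k for sx,sy in((-1,-1),(1,-1),(1,1),(-1,1))]
    cv2.polylines(a,[np.int32(q)],True,(0,255,0),1)
cv2.imwrite("pics/g4.png",a)
E
```

```text
[(array([0.4382, 0.1133, 0.0034]), 0.89), (array([0.4809, 0.2862, 0.0497]), 0.8)] [(array([ 0.5027, -0.2017,  0.0325]), 0.86)]
[(array([0.4786, 0.2812, 0.054 ]), 0.86), (array([0.4386, 0.113 , 0.001 ]), 0.59)] [(array([ 0.5042, -0.1995,  0.0332]), 0.97)]
[(array([0.4808, 0.2842, 0.0495]), 0.96), (array([0.4352, 0.1131, 0.0032]), 0.73), (array([ 7.445e-01, -1.104e-01, -7.000e-04]), 0.67)] [(array([0.479 , 0.2779, 0.038 ]), 0.8)]
[0.48336056 0.27830998 0.11087216] [ 0.02855094 -0.38857307 -0.46304357]
cam [-0.32137534  0.56795075  0.85667034]
```

View pics/g4.png

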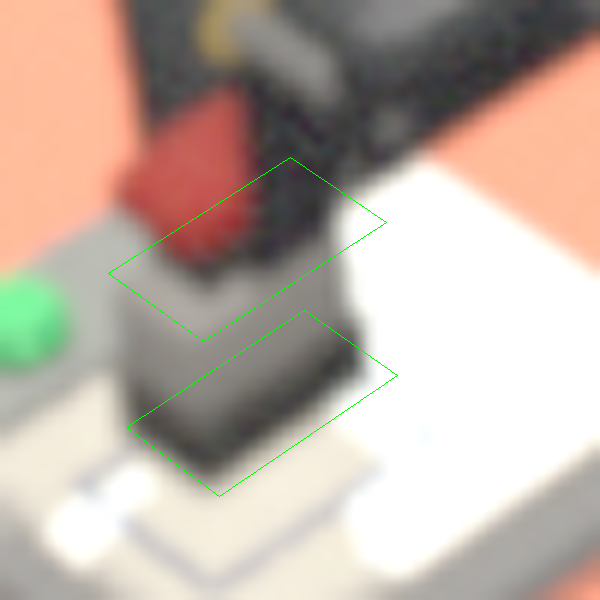

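The net puts the stamp within about 4 mm of prediction, but gamma and blur erode the edges in this crop. I'll measure the edges and frame lines along profiles in the linear image.

```bash
python3 - <<'E'
from station import read_camera,sensors
import cv2,numpy as np
from h import *
R=[read_camera("scene") for i in range(5)];r=R[0]
im=np.mean([q["color"].astype(float) for q in R],0).mean(2).astype(np.float32)
s=sensors.observe(); t=np.radians(17.8);ex=np.array([np.cos(t),np.sin(t),0]);ey=np.array([-np.sin(t),np.cos(t),0])
def prof(o,d,n,zs):
    out=[]
    for w in zs:
        uv=np.float32([proj(r,o+w*n+d*x*1e-3) for x in range(-50,51)])
        out.append(cv2.remap(im,uv[:,:1].copy(),uv[:,1:].copy(),1)[:,0])
    return np.mean(out,0)
f=np.array([.483,.2813,.036]); st=np.array(s["tcp_pos"])+ey*.0021; st[2]-=.0608
np.set_printoptions(linewidth=200,precision=0,suppress=True)
print("z bottom",st, "rel frame",(st-f)@ex*1e3,(st-f)@ey*1e3)
W=np.linspace(-.012,.012,9)
print("stamp -ex edge (mm from predicted centre, expect -15)");p=prof(st,ex,ey,W);print(np.c_[range(-30,6),p[20:56]].T)
print("stamp -ey edge? expect -25");p=prof(st,ey,ex,W-.006+.0);print(np.c_[range(-40,-14),p[10:36]].T)
print("stamp +ey edge? expect +25");p=prof(st,ey,ex,np.linspace(-.014,.0,5));print(np.c_[range(10,40),p[60:90]].T)
print("frame -ex line expect -22");p=prof(f,ex,ey,W);print(np.c_[range(-32,-10),p[18:40]].T)
print("frame -ey line expect -32");p=prof(f,ey,ex,np.linspace(-.018,-.008,5));print(np.c_[range(-42,-22),p[8:28]].T)
print("frame +ey line expect 32");p=prof(f,ey,ex,np.linspace(-.018,.0,7));print(np.c_[range(22,42),p[72:92]].T)
E
```

```text
z bottom [0. 0. 0.] rel frame -0.5659110378643646 -0.8601625681434469
stamp -ex edge (mm from predicted centre, expect -15)
[[-30. -29. -28. -27. -26. -25. -24. -23. -22. -21. -20. -19. -18. -17. -16. -15. -14. -13. -12. -11. -10.  -9.  -8.  -7.  -6.  -5.  -4.  -3.  -2.  -1.   0.   1.   2.   3.   4.   5.]
 [192. 195. 197. 198. 198. 198. 199. 199. 198. 198. 197. 194. 190. 182. 171. 157. 139. 120.  99.  79.  60.  44.  32.  24.  20.  18.  18.  18.  19.  21.  24.  27.  31.  35.  38.  42.]]
stamp -ey edge? expect -25
[[-40. -39. -38. -37. -36. -35. -34. -33. -32. -31. -30. -29. -28. -27. -26. -25. -24. -23. -22. -21. -20. -19. -18. -17. -16. -15.]
 [245. 245. 244. 243. 242. 240. 235. 229. 220. 211. 201. 189. 177. 166. 154. 144. 131. 120. 110. 100.  94.  91.  90.  90.  90.  90.]]
stamp +ey edge? expect +25
[[ 10.  11.  12.  13.  14.  15.  16.  17.  18.  19.  20.  21.  22.  23.  24.  25.  26.  27.  28.  29.  30.  31.  32.  33.  34.  35.  36.  37.  38.  39.]
 [ 49.  49.  50.  49.  49.  49.  50.  49.  48.  47.  46.  47.  51.  57.  66.  80.  96. 113. 131. 147. 162. 174. 183. 191. 196. 199. 200. 200. 197. 192.]]
frame -ex line expect -22
[[-32. -31. -30. -29. -28. -27. -26. -25. -24. -23. -22. -21. -20. -19. -18. -17. -16. -15. -14. -13. -12. -11.]
 [220. 218. 214. 209. 202. 194. 184. 173. 166. 162. 162. 165. 169. 173. 176. 179. 180. 181. 182. 182. 182. 182.]]
frame -ey line expect -32
[[-42. -41. -40. -39. -38. -37. -36. -35. -34. -33. -32. -31. -30. -29. -28. -27. -26. -25. -24. -23.]
 [247. 247. 248. 248. 249. 249. 248. 247. 244. 241. 235. 230. 226. 225. 227. 231. 237. 241. 244. 246.]]
frame +ey line expect 32
[[ 22.  23.  24.  25.  26.  27.  28.  29.  30.  31.  32.  33.  34.  35.  36.  37.  38.  39.  40.  41.]
 [177. 178. 179. 179. 178. 178. 177. 173. 169. 162. 155. 148. 143. 143. 148. 155. 163. 169. 173. 174.]]
```

Relative to the frame the stamp is about +2.5 mm (x) and -2 mm (y). I correct that, then go down in small steps while watching the force.

```bash
python3 -m handwheel '[{"gripper":15,"delta_pos":[-2.5,1.5,0],"twist":[0,0,0]},{"gripper":15,"delta_pos":[0,0,-6],"twist":[0,0,0]},{"gripper":15,"delta_pos":[0,0,-5],"twist":[0,0,0]},{"gripper":15,"delta_pos":[0,0,0],"twist":[0,0,0]}]'
python3 -m handwheel '[{"gripper":15,"delta_pos":[0,0,-2],"twist":[0,0,0]},{"gripper":15,"delta_pos":[0,0,-2],"twist":[0,0,0]},{"gripper":15,"delta_pos":[0,0,0],"twist":[0,0,0]},{"gripper":15,"delta_pos":[0,0,0],"twist":[0,0,0]}]'
```

```text
time_s: 7.75
tcp_pos: [0.4803, 0.2795, 0.0989]
eef_rot: [0.59, 0.807, -0.001, -0.0]
ft_force: [-0.2, 0.2, 0.3]
opening: 0.0266
finger_force: 34.7
time_s: 8.25
tcp_pos: [0.4811, 0.2799, 0.0962]
eef_rot: [0.59, 0.807, 0.0, 0.0]
ft_force: [-0.1, -0.8, 1.0]
opening: 0.0269
finger_force: 34.7
```

```bash
python3 -m handwheel '[{"gripper":15,"delta_pos":[0,0,-1],"twist":[0,0,0]},{"gripper":15,"delta_pos":[0,0,-1],"twist":[0,0,0]},{"gripper":15,"delta_pos":[0,0,0],"twist":[0,0,0]},{"gripper":15,"delta_pos":[0,0,0],"twist":[0,0,0]}]'
python3 -m handwheel '[{"gripper":15,"delta_pos":[0,0,-1],"twist":[0,0,0]},{"gripper":15,"delta_pos":[0,0,0],"twist":[0,0,0]},{"gripper":15,"delta_pos":[0,0,0],"twist":[0,0,0]}]'
```

```text
time_s: 8.75
tcp_pos: [0.4811, 0.2799, 0.0941]
eef_rot: [0.59, 0.807, 0.0, 0.0]
ft_force: [-0.8, -1.2, 2.7]
opening: 0.0265
finger_force: 34.7
time_s: 9.12
tcp_pos: [0.4811, 0.2799, 0.0931]
eef_rot: [0.59, 0.807, 0.0, 0.0]
ft_force: [-0.7, -0.9, 3.7]
opening: 0.0267
finger_force: 34.7
```

```bash
python3 -m handwheel '[{"gripper":15,"delta_pos":[0,0,-1],"twist":[0,0,0]},{"gripper":15,"delta_pos":[0,0,-0.5],"twist":[0,0,0]},{"gripper":15,"delta_pos":[0,0,0],"twist":[0,0,0]},{"gripper":15,"delta_pos":[0,0,0],"twist":[0,0,0]},{"gripper":15,"delta_pos":[0,0,0],"twist":[0,0,0]}]'
python3 - <<'E'
from station import read_camera,sensors,nets
import cv2,numpy as np
from h import *
R=[read_camera("scene") for i in range(5)];r=R[0]
im=np.mean([q["color"].astype(float) for q in R],0)
F=[sensors.observe()["ft_force"]]
for i in range(8): read_camera("scene"); F.append(sensors.observe()["ft_force"])
print(np.mean(F,0)); s=sensors.observe(); print(s["tcp_pos"])
g=im.mean(2).astype(np.float32)
t=np.radians(17.8);ex=np.array([np.cos(t),np.sin(t),0]);ey=np.array([-np.sin(t),np.cos(t),0])
f=np.array([.483,.2813,.031])
def prof(d,n,zs):
    out=[]
    for w in zs:
        uv=np.float32([proj(r,f+w*n+d*x*1e-3) for x in range(-50,51)])
        out.append(cv2.remap(g,uv[:,:1].copy(),uv[:,1:].copy(),1)[:,0])
    return np.mean(out,0)
np.set_printoptions(linewidth=200,precision=0,suppress=True)
p=prof(ex,ey,np.linspace(-.012,.012,9));print("x",np.c_[range(-32,-4),p[18:46]].T)
p=prof(ey,ex,np.linspace(-.012,-.008,5));print("y-",np.c_[range(-42,-12),p[8:38]].T)
print("y+",np.c_[range(12,42),p[62:92]].T)
a=cv2.resize(im.astype(np.uint8)[205:275,160:230],None,fx=8,fy=8,interpolation=cv2.INTER_CUBIC)
cv2.imwrite("pics/g5.png",a)
E
```

```text
time_s: 9.75
tcp_pos: [0.4811, 0.2799, 0.0917]
eef_rot: [0.59, 0.807, 0.0, 0.0]
ft_force: [-1.3, -1.9, 6.1]
opening: 0.0265
finger_force: 34.7
[-1.26638519 -1.0917695   5.72664672]
[0.48106184 0.27986447 0.09170796]
x [[-32. -31. -30. -29. -28. -27. -26. -25. -24. -23. -22. -21. -20. -19. -18. -17. -16. -15. -14. -13. -12. -11. -10.  -9.  -8.  -7.  -6.  -5.]
 [219. 217. 214. 209. 203. 196. 188. 180. 175. 172. 169. 167. 163. 157. 147. 135. 119. 101.  84.  66.  50.  37.  28.  21.  18.  17.  18.  19.]]
y- [[-42. -41. -40. -39. -38. -37. -36. -35. -34. -33. -32. -31. -30. -29. -28. -27. -26. -25. -24. -23. -22. -21. -20. -19. -18. -17. -16. -15. -14. -13.]
 [247. 248. 248. 249. 249. 249. 248. 247. 245. 241. 235. 229. 222. 218. 213. 208. 201. 189. 173. 154. 131. 108.  86.  67.  52.  42.  37.  34.  34.  33.]]
y+ [[ 12.  13.  14.  15.  16.  17.  18.  19.  20.  21.  22.  23.  24.  25.  26.  27.  28.  29.  30.  31.  32.  33.  34.  35.  36.  37.  38.  39.  40.  41.]
 [ 30.  29.  29.  28.  28.  26.  26.  26.  28.  30.  32.  35.  41.  50.  63.  78.  93. 108. 120. 128. 132. 135. 137. 140. 146. 153. 160. 166. 170. 171.]]
```

View pics/g5.png

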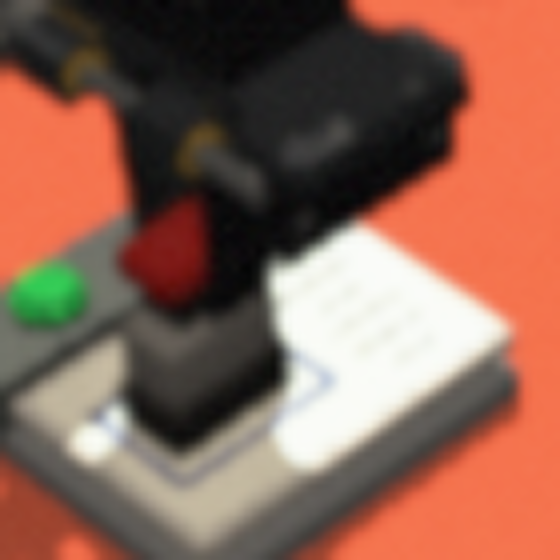

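Stamp stands upright inside the frame (bottom corner at (183,443), frame corner at (183,485)). Margins are about 7 mm on each measured side, against the ideal 7. The force is about 6 N, close to half travel.

```bash
python3 -c "from station import hand_in; print(hand_in())"
```

```text
the job is handed in; nothing more can be done
None
```

I handed the job in with the red-topped stamp still gripped and pressed about 5 mm down (about 6 N), centred and upright in the frame on the green-magnet voucher (board_a); the other board and the bystanders were not touched, and `hand_in()` returned no verdict.

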